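# Swing the dosing hopper over the jar

## Robot

A 7-joint arm with a two-finger parallel gripper is mounted at the origin on the work surface. World frame = base frame: x ahead of the robot, y to its left, z up, the work surface at z = 0. Lengths are in mm, angles in degrees, forces in N, time in s.
With the tool pointing down it reaches from about 400 to 750 mm from the base axis. Payload 19.5 kg.
Tool frame: the origin (TCP) lies between the finger pads; the fingertips stand ahead of it and the grasp point (between the pads) lies 3 mm ahead of it (arm.finger_overhang is the z of the fingertips in the tool frame, in mm); z points along the fingers, y is the line along which they close (so a half turn about z gives the same grasp; the last joint's range is limited). The gripper opens to 85 mm and grips with 20 to 120 N. Pads are 22 mm wide; open, the fingers measure 114 mm over their backs; the gripper's body (76 mm by 85 mm) begins 54 mm behind the grasp point. The pads swing forward as they close: fully open they stand 13 mm farther back than shut.
Start: joints at [-76.358, 40.479, -1.581, 85.061, 1.261, 54.483, -4.326], TCP at [158.782, 552.613, 217.268] pointing down, gripper open.
Joint ranges: [-155.06, 155.06], [-18.47, 123.98], [-90, 86.84], [0, 140.48], [-83.41, 263.41], [0, 116], [-161.91, 161.91]. Speed limits (degrees/s): [108.29, 108.29, 147.25, 147.25, 172.46, 172.46, 172.46].

## Interface

Orientations are given as [roll, pitch, yaw] about the fixed x, y, z axes, in that order (R = Rz(yaw) Ry(pitch) Rx(roll)).
In Python, from workcell import monitor, viewer, workorder, models, arm gives the robot as it stands.
- The arm moves only by the tool send_rows, never from a script. Its argument "deltas" is a list that holds one entry, the list of rows, each a list of 7 numbers: the turn, a rotation vector about the tool's x, y, z each as a share of 180 degrees, from -1 to 1, then the shift along the tool's x, y, z each as a share of 0.5 m, from -1 to 1, then the opening, from -1 (shut) to 1 (fully open). In form: [[[wx, wy, wz, x, y, z, jaw], ...]]. A call has 1 to 8 rows; each row is the pose to reach, as a shift and turn from the pose commanded when the call began, along the tool's axes at that moment, turning the shorter way round; what a row does not reach only later rows make up. A row lasts 1/12 s, in which the tool goes at most 41.7 mm and 7.16 degrees, less where a joint would pass 70% of its speed; a pose out of reach is approached as far as the arm can. A call with a number of a shift or a turn outside -1 to 1 is refused whole. A call with a gripper value outside its range is refused whole. The fingers move at their own pace and stop on an object; the grip force is fixed at half the most. Time passes only in rows, so rows that repeat a pose let the fingers close. It gives the time, the measured TCP pose, the force, the opening and the grip force at its end, in the units of the state.
- monitor.get_state(): the state, without advancing time (a new reading comes with each control period).
- viewer.grab_frame(name): name is "scene" or "top" or "wrist"; returns the picture (384x512x3 uint8, red, green, blue); there is no depth.
- viewer.camera_info(name): a dict with "K" (3x3 intrinsics, pixels), "position" and "orientation" of the camera in the world. Camera axes: x right, y down, z forward; pixel columns grow to the right and rows downward; lengths in mm; the calibration is good to about 2 mm. A picture is of the moment at which its call begins: read the wrist's pose just before it. camera_info takes no time and is no camera call; for the wrist camera it gives the pose at the moment of the call.
- workorder.hand_in(): hands the job in; it is judged then, once.
Trained networks look in the newest picture that a camera, given by its name, has taken for a name from the list of things; names that differ only in an ending like _2 or _b are one class to them, and where a whole thing is asked for, a point or a joint stands for the part that bears it (a point fixed in the world has none). Each returns a list of dicts, best first, with "conf" (0 to 1); they miss things now and then, are a little off and sometimes report something else, mostly with a low value. They report only what shows in the picture. A call takes as long as a camera call. They do not tell look-alikes from the thing itself.
- models.search_frame(camera, name): "box" ([left, top, right, bottom] in pixels, round what is visible of it).
- models.mark_of(camera, name): "position" ([column, row] in pixels: a listed point, or the origin of a listed thing).
The state is a dict: "clock": time; "qpos": joint angles; "qd": joint speeds; "joint_torque": joint torques, N m; "position": TCP position; "tool_rot": TCP orientation; "wrist_force": force on the tool from outside, world axes, zero at the start; "torque": the same for the moment, N m; "opening": finger opening in mm; "gripper_force": force on a finger pad.
Only numpy, scipy, OpenCV 4.12 (cv2) and the standard library are available. Lean on these libraries where they do the work, as an engineer would, in place of code of your own. Each camera call takes 0.05 s, during which the arm holds its last target. There are 200 camera calls.

## Task

Swing the heavy dosing hopper round on its boom until its spout stands over the open mouth of the empty jar on the filling plate, and leave it there standing still, with your hand off it, for a good three seconds before you finish. Push it gently and only by its two bare steel side walls (its thin white hood and its boom are not for pushing), keep it to a slow walk, well under 0.3 m/s, and do not let it run into its end stops. Leave the jar on its plate and the other things on the table where they are.

Things in the scene. Friction and masses are not known exactly. Their poses are not given: they have to be found in the camera images.
- hopper: dosing hopper that swings with its boom about the upright mast. Nominal moment of inertia about the mast 0.57 kg m2 (up to a third more or less with its fill), bearing damping only 0.008 N m s/rad, dry friction 0.0003 N m, no spring: once pushed it coasts on and on. Origin under the spout at table height; axes as the spout's
- mast_foot (a point): front edge of the mast's dark flange, 12 mm above the table. The swing axis (a fixed upright steel column) lies 72 mm away along this point's +x axis. End stops: 0.80 rad of swing to either side of the position where the boom points along this point's -x axis (about straight at the robot)
- spout (a point): centre of the open lower end of the spout (36 mm across) under the hopper, 130 mm above the table, 330 mm from the swing axis; its axes turn with the hopper: -x radially outwards from the mast, y along the swing (towards the robot's left)
- wall_left (a point): place to push on the hopper's bare flat steel side wall on the robot's left: mid-length of the wall, 280 mm above the table, 85 mm from the spout's axis. The steel box is 170 mm wide along the swing and 140 mm deep (260 to 400 mm from the swing axis), from 210 to 300 mm above the table, with a funnel below. Axes as the spout's
- wall_right (a point): the same on the hopper's other side wall, on the robot's right
- hood: thin white plastic dust hood clipped on the hopper's top (up to 307 mm above the table, 156 mm wide, so its edges stand 7 mm in from the walls) and down its front face towards the robot (to 404 mm from the swing axis); turns with the hopper; origin on the spout's axis, 305 mm above the table
- boom: white steel box beam 100 mm wide, up to 273 mm above the table, from the mast to the hopper's rear; turns with the hopper; origin 253 mm from the swing axis, 257 mm above the table
- jar: empty open glass jar, 104 mm across, 96 mm high, 4 mm wall, standing loose between the pins of the filling plate; origin at the centre of its underside, 22 mm above the table
- jar_rim (a point): centre of the jar's open mouth (96 mm inside), 118 mm above the table
- jar_full: closed amber jar 80 mm across, 100 mm high, a bystander standing on the table; origin at the centre of its underside
- jar_empty: open glass jar 90 mm across, 96 mm high, a bystander standing on the table; origin at the centre of its underside
- bowl: steel bowl 170 mm across, 60 mm high, a bystander; origin at the centre of its underside
- paper_roll: upright roll of paper towel 130 mm across, 245 mm high, a bystander; origin at the centre of its underside
- plate_mid (a point): centre of the top of the round aluminium filling plate (144 mm across, 22 mm high, three low pins centring the jar). The plate is fixed on a flat arm clamped round the mast's foot: the swing axis (the mast: a fixed upright steel column on a dark flange) lies 330 mm away along this point's +x axis
Not all that is in view belongs to the job. Leave any red look-alike of the jar alone.

How it is judged (in metres and radians):
On the way:
1. the spout stands still over the jar's mouth for 3 s, with nothing touching the hopper (horizontal distance between spout and jar_rim below 0.027 m and contact force between each of the arm, the fingers and hopper below 0.05 N and angular speed of hopper below 0.02 rad/s), for 3 s.
At the end, for the whole second after the job is handed in: The whole spout is over the jar's open mouth (centres within 27 mm seen from above), the hopper turns slower than 0.02 rad/s and has been left alone there for 3 s; the jar stands where it stood (horizontal distance between spout and jar_rim below 0.027 m and distance of jar from where it was at the start of the episode below 0.012 m and angle between jar's own z axis and vertical below 0.1 rad and angular speed of hopper below 0.02 rad/s); the robot touches nothing.
It fails at once if the hopper was swung faster than 0.3 m/s (angular speed of hopper above 0.9 rad/s).
It fails at once if the boom ran into an end stop (angle between the x axis of spout and the x axis of mast_foot, either way round above 0.78 rad).
It fails at once if the hopper was shoved or struck with more than 20 N (contact force between any of the fingers, the arm and hopper above 20 N).
It fails at once if the hood or the boom was pushed on (more than 2 N) (contact force between any of the fingers, the arm and hood above 2 N or contact force between any of the fingers, the arm and boom above 2 N).
It fails at once if the jar was shifted or tipped, or a bystander knocked away (distance of jar from where it was at the start of the episode above 0.015 m or angle between jar's own z axis and vertical above 0.15 rad or distance of any of jar_full, jar_empty, bowl, paper_roll from where it was at the start of the episode above 0.03 m).
It also fails if it takes over 43 s, if anything falls off the work surface, if the arm or the gripper's body presses on something with over 40 N, if the wrist force passes 120 N, or if a joint passes its speed limit or range.

## Working session

There is one attempt and no reset: what is moved stays moved. The work goes in short steps, Python scripts to look and compute and a tool call to move; the robot and the scene stay as the last step left them, time stands still between calls to the robot, and variables do not carry over. Pictures are saved under pics/ and viewed, at most 10 in all, crops included, and the job is handed in when it is done.

Besides the shell and the picture viewer there is one more tool, called after ">>>" as name(argument=value, ...), one argument or row to a line, values as JSON. send_rows: Moves the arm, as the interface text tells. Its arguments: {"type":"object","properties":{"deltas":{"type":"array","items":{"type":"array","items":{"type":"array","items":{"type":"number"}}}}},"required":["deltas"]}

```bash
ls; mkdir -p pics; cat > h.py <<'E'
import numpy as np,cv2
from workcell import monitor, viewer, workorder, models, arm
from scipy.spatial.transform import Rotation as R
def ray(cam,px):
    c=viewer.camera_info(cam);K=np.array(c["K"]);o=np.array(c["orientation"],float)
    Rm=o if o.shape==(3,3) else R.from_euler('xyz',o,degrees=True).as_matrix()
    d=Rm@np.linalg.solve(K,[px[0],px[1],1.]);return np.array(c["position"],float),d
def atz(cam,px,z):
    p,d=ray(cam,px);return p+d*(z-p[2])/d[2]
def snap(cam,fn=None):
    f=viewer.grab_frame(cam)
    if fn: cv2.imwrite('pics/'+fn,f[:,:,::-1])
    return f
E
python3 - <<'E'
from h import *
print({k:np.round(v,2) if not isinstance(v,dict) else v for k,v in monitor.get_state().items()})
print(arm.finger_overhang,viewer.camera_info("top"),viewer.camera_info("scene"))
a=snap("top");b=snap("scene")
Z=dict(mast_foot=12,spout=130,wall_left=280,wall_right=280,jar_rim=118,plate_mid=22,hood=305,boom=257,jar_full=0,jar_empty=0,bowl=0,paper_roll=0,jar=22)
for cam in("top","scene"):
  for n,z in Z.items():
    for r in models.mark_of(cam,n)[:3]:
      print(cam,n,round(r["conf"],2),np.round(r["position"]),np.round(atz(cam,r["position"],z)))
cv2.imwrite('pics/a.png',cv2.resize(np.vstack([a,b])[:,:,::-1],None,fx=.78,fy=.78))
print(monitor.get_state()["clock"])
E
```

```text
pics
{'clock': np.float64(0.0), 'qpos': array([-76.36,  40.51,  -1.58,  85.08,   1.26,  54.48,  -4.33]), 'qd': array([-0.05,  0.07, -0.08, -0.09, -0.07,  0.04,  0.08]), 'joint_torque': array([ 0.000e+00, -8.832e+01,  1.230e+00, -2.362e+01,  2.000e-02,
        1.000e-02, -0.000e+00]), 'position': array([158.72, 552.36, 216.84]), 'tool_rot': array([-179.94,    0.  ,  163.97]), 'wrist_force': array([-0.81, -0.78,  0.04]), 'torque': array([-0.01, -0.  , -0.03]), 'gripper_force': np.float64(0.0), 'opening': np.float64(85.5)}
22.0 {'K': array([[386.77470765,   0.        , 246.30628823],
       [  0.        , 386.77470765, 190.40961627],
       [  0.        ,   0.        ,   1.        ]]), 'position': array([ 420.94278184,  -51.137712  , 1262.96325519]), 'orientation': array([-171.4334925 ,   -0.26649055,  -90.04769331])} {'K': array([[486.01293831,   0.        , 249.13937388],
       [  0.        , 486.01293831, 188.77959329],
       [  0.        ,   0.        ,   1.        ]]), 'position': array([ 949.42199654,  283.37549818, 1638.81481764]), 'orientation': array([-161.79868943,    0.4017
[... 1292 characters left out ...]
8.] [ 653. -384.  280.]
scene jar_rim 0.98 [307. 231.] [574. 157. 118.]
scene jar_rim 0.78 [311. 301.] [726. 312. 118.]
scene jar_rim 0.63 [188. 209.] [ 787. -168.  118.]
scene plate_mid 0.68 [303. 238.] [576. 158.  22.]
scene boom 0.69 [238. 176.] [627. -96. 257.]
scene jar_full 0.7 [193. 142.] [ 586. -377.    0.]
scene jar_empty 0.87 [371. 266.] [481. 383.   0.]
scene bowl 0.73 [231. 121.] [ 432. -337.    0.]
scene bowl 0.38 [373. 265.] [475. 385.   0.]
scene bowl 0.34 [304. 239.] [571. 158.   0.]
scene paper_roll 0.67 [168. 118.] [ 585. -516.    0.]
scene jar 0.88 [188. 217.] [ 798. -175.   22.]
scene jar 0.77 [307. 304.] [728. 313.  22.]
scene jar 0.16 [221. 138.] [ 513. -306.   22.]
1.4
```

View pics/a.png

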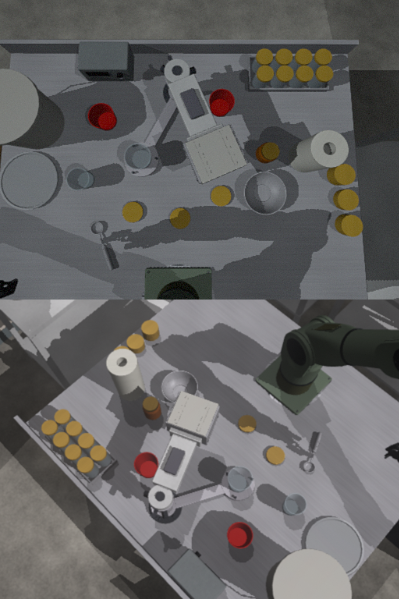

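The hopper hangs to the right: hood at top-camera pixel (276,195), which is about (553,-130). That puts the mast axis near (858,0).

Four jars could be the one meant, by top-camera pixel:
- Glass jar on the plate: (180,202)
- Red jars: (128,147) and (283,130)
- Bystander glass jar: (105,229)

Only (180,202) stands on the plate arm, and it measures about 325 mm from the axis, against 330 mm given. I'll confirm it in one crop.

```bash
cat >> h.py <<'E'
import json,os
A=np.array([858.,0.])
def load(): return json.load(open('cmd.json')) if os.path.exists('cmd.json') else [158.782,552.613,217.268,163.97]
def hand(phi,off,z,r=330):   # hand placed off mm along the swing from the spout radius line at swing angle phi (deg)
    p=np.radians(phi);u=np.array([-np.cos(p),np.sin(p)]);t=np.array([np.sin(p),np.cos(p)])
    return [*(A+r*u+off*t),z,90-phi]
def rows(poses,dec=4):  # world poses -> rows from the commanded pose; stores the last as commanded
    x,y,z,w=load();c,s=np.cos(np.radians(w)),np.sin(np.radians(w));out=[]
    for X,Y,Z,W in poses:
        dx,dy=X-x,Y-y
        out.append([0,0,round(-(W-w)/180,dec),round((c*dx+s*dy)/500,dec),round((s*dx-c*dy)/500,dec),round((z-Z)/500,dec),-1])
    r=np.array(out[-1]);json.dump([x+500*(c*r[3]+s*r[4]),y+500*(s*r[3]-c*r[4]),z-500*r[5],w-180*r[2]],open('cmd.json','w'))
    print(json.dumps(out).replace('0.0,','0,'));print(np.round(load(),2))
def phis(cam="top",pic=True):  # swing angle from the network marks
    if pic: snap(cam)
    t=monitor.get_state()["clock"];o=[]
    off=dict(wall_left=(330,85,280),wall_right=(330,-85,280),hood=(330,0,305),boom=(253,0,257))
    for n,(r,l,z) in off.items():
        m=models.mark_of(cam,n)
        if not m: continue
        d=atz(cam,m[0]["position"],z)[:2]-A
        o.append((n,round(m[0]["conf"],2),round(float(np.degrees(np.arctan2(d[1],-d[0])-np.arctan2(l,r))),1),round(float(np.hypot(*d)-np.hypot(r,l)))))
    return t,o
E
python3 - <<'E'
from h import *
f=snap("top");g=snap("scene")
cv2.imwrite('pics/b.png',np.hstack([cv2.resize(f[90:260,90:330],None,fx=1.65,fy=1.65),cv2.resize(g[100:330,180:400],None,fx=1.8,fy=1.22)[:280,:390]])[:,:,::-1])
print(phis("top",False));print(phis("scene",False))
import h
# transit
x0=np.array(load());W=[np.array(a,float) for a in ([420,300,390,140],[560,0,390,125],hand(-22.9,-138,390))]
pts=[];p=x0
for w in W:
    n=int(np.ceil(np.linalg.norm((w-p)[:3])/39)); pts+=[list(p+(w-p)*(i+1)/n) for i in range(n)]; p=w
print(len(pts),hand(-22.9,-138,390))
for i in range(0,len(pts),8): rows(pts[i:i+8],3)
E
```

```text
(1.5, [('wall_left', 0.89, -22.7, 7), ('wall_right', 0.59, -23.7, -4), ('hood', 0.68, -22.2, 4), ('boom', 0.93, -22.9, 6)])
(1.7, [('wall_left', 0.62, -22.4, -6), ('wall_right', 0.76, -22.1, 8), ('hood', 0.91, -23.5, -1), ('boom', 0.85, -22.4, -8)])
27 [np.float64(607.7079212826604), np.float64(-255.5344895143376), 390, 112.9]
[[0, 0, 0.012, -0.058, -0.031, -0.031, -1], [0, 0, 0.024, -0.117, -0.062, -0.063, -1], [0, 0, 0.036, -0.175, -0.093, -0.094, -1], [0, 0, 0.048, -0.233, -0.124, -0.126, -1], [0, 0, 0.061, -0.292, -0.155, -0.157, -1], [0, 0, 0.073, -0.35, -0.186, -0.188, -1], [0, 0, 0.085, -0.408, -0.217, -0.22, -1], [0, 0, 0.097, -0.467, -0.248, -0.251, -1]]
[348.96 368.96 342.77 146.51]
[[0, 0, 0.012, -0.065, -0.012, -0.032, -1], [0, 0, 0.024, -0.13, -0.025, -0.063, -1], [0, 0, 0.036, -0.195, -0.037, -0.094, -1], [0, 0, 0.045, -0.257, -0.075, -0.094, -1], [0, 0, 0.055, -0.32, -0.113, -0.094, -1], [0, 0, 0.064, -0.383, -0.152, -0.094, -1], [0, 0, 0.073, -0.446, -0.19, -0.094, -1], [0, 0, 0.082, -0.508, -0.229, -0.094, -1]]
[497.61 133.31 389.77 131.75]
[[0, 0, 0.01, -0.071, -0.021, -0, -1], [0, 0, 0.019, -0.141, -0.042, -0, -1], [0, 0, 0.028, -0.212, -0.063, -0, -1], [0, 0, 0.038, -0.282, -0.084, -0, -1], [0, 0, 0.047, -0.346, -0.123, -0, -1], [0, 0, 0.057, -0.409, -0.161, -0, -1], [0, 0, 0.066, -0.473, -0.2, -0, -1], [0, 0, 0.076, -0.536, -0.238, -0, -1]]
[ 587.29 -145.87  389.77  118.07]
[[0, 0, 0.01, -0.071, -0.023, -0, -1], [0, 0, 0.019, -0.142, -0.045, -0, -1], [0, 0, 0.029, -0.213, -0.067, -0, -1]]
[ 607.84 -255.61  389.77  112.85]
```

View pics/b.png

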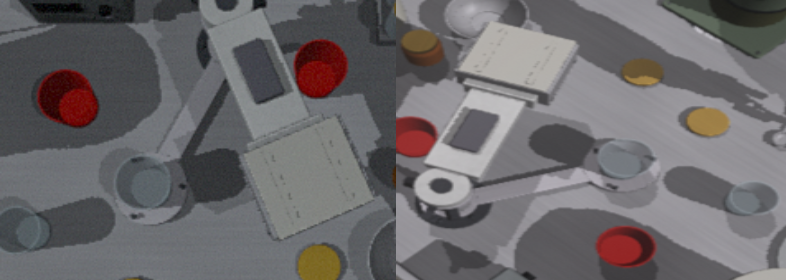

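The crop confirms it: the clear jar on the plate at (145,185) in the crop's left half, joined to the mast by the flat arm, is the target. The red ones stand loose. Swing angle is about -22.7° and the jar is at about +28.3°. Next I move to the hopper's right side, going over the top.

>>> send_rows(
  deltas=[
    [[0,0,0.012,-0.058,-0.031,-0.031,-1],[0,0,0.024,-0.117,-0.062,-0.063,-1],[0,0,0.036,-0.175,-0.093,-0.094,-1],[0,0,0.048,-0.233,-0.124,-0.126,-1],[0,0,0.061,-0.292,-0.155,-0.157,-1],[0,0,0.073,-0.35,-0.186,-0.188,-1],[0,0,0.085,-0.408,-0.217,-0.22,-1],[0,0,0.097,-0.467,-0.248,-0.251,-1]],
  ],
)

```text
clock: 2.57
position: [349.8, 367.6, 343.8]
tool_rot: [180.0, -0.0, 146.4]
wrist_force: [0.5, 1.0, -0.4]
opening: -0.2
gripper_force: 0.0
```

>>> send_rows(
  deltas=[
    [[0,0,0.012,-0.065,-0.012,-0.032,-1],[0,0,0.024,-0.13,-0.025,-0.063,-1],[0,0,0.036,-0.195,-0.037,-0.094,-1],[0,0,0.045,-0.257,-0.075,-0.094,-1],[0,0,0.055,-0.32,-0.113,-0.094,-1],[0,0,0.064,-0.383,-0.152,-0.094,-1],[0,0,0.073,-0.446,-0.19,-0.094,-1],[0,0,0.082,-0.508,-0.229,-0.094,-1]],
  ],
)

```text
clock: 3.23
position: [498.1, 131.6, 390.0]
tool_rot: [180.0, 0.0, 131.7]
wrist_force: [0.2, 0.9, 0.2]
opening: -0.0
gripper_force: 0.0
```

>>> send_rows(
  deltas=[
    [[0,0,0.01,-0.071,-0.021,0,-1],[0,0,0.019,-0.141,-0.042,0,-1],[0,0,0.028,-0.212,-0.063,0,-1],[0,0,0.038,-0.282,-0.084,0,-1],[0,0,0.047,-0.346,-0.123,0,-1],[0,0,0.057,-0.409,-0.161,0,-1],[0,0,0.066,-0.473,-0.2,0,-1],[0,0,0.076,-0.536,-0.238,0,-1]],
  ],
)

```text
clock: 3.9
position: [587.2, -147.8, 389.9]
tool_rot: [180.0, 0.0, 118.0]
wrist_force: [0.4, -0.2, 0.2]
opening: 0.2
gripper_force: 0.0
```

>>> send_rows(
  deltas=[
    [[0,0,0.01,-0.071,-0.023,0,-1],[0,0,0.019,-0.142,-0.045,0,-1],[0,0,0.029,-0.213,-0.067,0,-1],[0,0,0.029,-0.213,-0.067,0,-1]],
  ],
)

```text
clock: 4.23
position: [607.0, -262.4, 388.0]
tool_rot: [-179.8, 0.1, 112.4]
wrist_force: [-0.9, 0.4, -0.6]
opening: -0.1
gripper_force: 0.0
```

```bash
python3 - <<'E'
from h import *
s=monitor.get_state();print(s["clock"],s["position"],s["tool_rot"],s["wrist_force"],arm.finger_overhang,s["opening"])
print(phis("top"));print(phis("scene"))
c=np.array(load());t=np.array(hand(-22.7,-123,277))
P=[list(c+(t-c)*k/4) for k in (1,2,3,4,4)]
rows(P,3)
E
```

```text
4.2333 [ 606.97909203 -262.39295815  387.97941144] [-1.79799096e+02  6.13795615e-02  1.12369002e+02] [-0.92613125  0.36455966 -0.56169643] 22.0 -0.11414496171817712
(4.2833, [('wall_left', 0.88, -22.6, 6), ('wall_right', 0.68, -22.8, -8), ('hood', 0.68, -23.7, 1), ('boom', 0.69, -21.1, 7)])
(4.5333, [('wall_left', 0.63, -20.8, 4), ('wall_right', 0.66, -24.3, 2), ('hood', 0.55, -23.2, 0), ('boom', 0.71, -25.6, 1)])
[[0, 0, 0, 0.008, -0, 0.056, -1], [0, 0, 0, 0.016, -0.001, 0.113, -1], [0, 0, 0.001, 0.024, -0.001, 0.169, -1], [0, 0, 0.001, 0.033, -0.001, 0.226, -1], [0, 0, 0.001, 0.033, -0.001, 0.226, -1]]
[ 600.97 -240.6   276.77  112.67]
```

>>> send_rows(
  deltas=[
    [[0,0,0,0.004,0,0.03,-1],[0,0,0,0.012,0,0.09,-1],[0,0,0.001,0.02,-0.001,0.15,-1],[0,0,0.001,0.028,-0.001,0.2,-1],[0,0,0.001,0.032,-0.001,0.22,-1],[0,0,0.001,0.033,-0.001,0.226,-1],[0,0,0.001,0.033,-0.001,0.226,-1]],
  ],
)

```text
clock: 5.32
position: [601.0, -240.3, 276.8]
tool_rot: [-180.0, -0.0, 112.7]
wrist_force: [-0.2, -0.9, 0.6]
opening: -0.1
gripper_force: 0.0
```

```bash
python3 - <<'E'
from h import *
s=monitor.get_state();print(s["clock"],s["position"],s["tool_rot"],s["wrist_force"])
f=snap("top","");g=snap("scene")
cv2.imwrite('pics/c.png',np.hstack([cv2.resize(f[130:260,200:360],None,fx=2.4,fy=2.4),cv2.resize(g[90:220,160:320],None,fx=2.4,fy=2.4)])[:,:,::-1])
print(phis("top",False))
E
```

```text
5.3167 [ 600.96170192 -240.29027233  276.84655387] [-1.79982518e+02 -1.07719182e-02  1.12692967e+02] [-0.16879117 -0.9265876   0.62958829]
(5.4167, [('wall_left', 0.67, -22.9, 5), ('wall_right', 0.71, -23.7, -4), ('hood', 0.62, -23.2, -6), ('boom', 0.69, -22.5, 3)])
```

View pics/c.png

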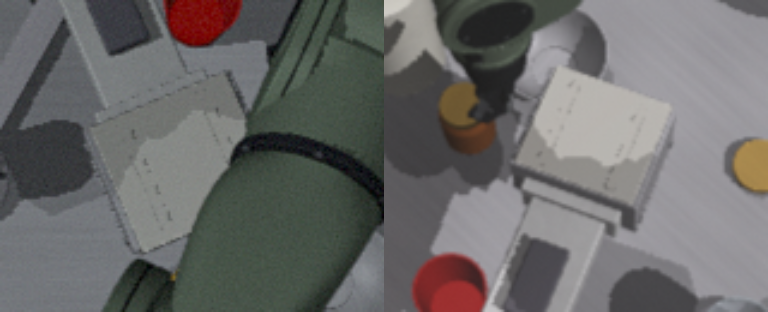

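```bash
python3 - <<'E'
from h import *
v=[1,2.5,3,3,2.2,1.5]+[1.0]*20+list(1+0.2*np.arange(1,17))+[4.2]*6
s=np.cumsum(v);print(len(v),s[[5,25,41,-1]])
P=[hand(-22.7+np.degrees(max(0,a-25)/330),-123+min(a,25),277) for a in s]
for i in range(0,48,8): rows(P[i:i+8],4)
E
```

```text
48 [ 13.2  33.2  76.4 101.6]
[[0, 0, -0.0002, 0.0015, -0.0001, -0.0005, -1], [0, 0, -0.0002, 0.0065, -0.0001, -0.0005, -1], [0, 0, -0.0002, 0.0125, -0.0001, -0.0005, -1], [0, 0, -0.0002, 0.0185, -0.0001, -0.0005, -1], [0, 0, -0.0002, 0.0229, -0.0001, -0.0005, -1], [0, 0, -0.0002, 0.0259, -0.0001, -0.0005, -1], [0, 0, -0.0002, 0.0279, -0.0001, -0.0005, -1], [0, 0, -0.0002, 0.0299, -0.0001, -0.0005, -1]]
[ 595.17 -226.82  277.02  112.71]
[[0, 0, 0, 0.002, 0, 0, -1], [0, 0, 0, 0.004, 0, 0, -1], [0, 0, 0, 0.006, 0, 0, -1], [0, 0, 0, 0.008, 0, 0, -1], [0, 0, 0, 0.01, 0, 0, -1], [0, 0, 0, 0.012, 0, 0, -1], [0, 0, 0, 0.014, 0, 0, -1], [0, 0, 0, 0.016, 0, 0, -1]]
[ 592.08 -219.44  277.02  112.71]
[[0, 0, 0, 0.002, 0, 0, -1], [0, 0, 0.0002, 0.004, -0.0001, 0, -1], [0, 0, 0.0012, 0.006, -0.0007, 0, -1], [0, 0, 0.0022, 0.0081, -0.0013, 0, -1], [0, 0, 0.0031, 0.0101, -0.0019, 0, -1], [0, 0, 0.0041, 0.0121, -0.0024, 0, -1], [0, 0, 0.005, 0.0141, -0.003, 0, -1], [0, 0, 0.006, 0.0161, -0.0035, 0, -1]]
[ 587.36 -212.69  277.02  111.63]
[[0, 0, 0.001, 0.002, -0.0006, 0, -1], [0, 0, 0.0019, 0.004, -0.
[... 287 characters left out ...]
[0, 0, 0.0023, 0.0048, -0.0014, 0, -1], [0, 0, 0.0048, 0.01, -0.0029, 0, -1], [0, 0, 0.0075, 0.0157, -0.0045, 0, -1], [0, 0, 0.0104, 0.0217, -0.0061, 0, -1], [0, 0, 0.0135, 0.0282, -0.0078, 0, -1], [0, 0, 0.0168, 0.0351, -0.0095, 0, -1], [0, 0, 0.0202, 0.0424, -0.0112, 0, -1], [0, 0, 0.0239, 0.0501, -0.0129, 0, -1]]
[ 565.24 -181.1   277.02  105.2 ]
[[0, 0, 0.0039, 0.008, -0.0023, 0, -1], [0, 0, 0.0079, 0.0165, -0.0047, 0, -1], [0, 0, 0.012, 0.0249, -0.0069, 0, -1], [0, 0, 0.016, 0.0334, -0.009, 0, -1], [0, 0, 0.0201, 0.042, -0.011, 0, -1], [0, 0, 0.0241, 0.0505, -0.0129, 0, -1], [0, 0, 0.0282, 0.0591, -0.0147, 0, -1], [0, 0, 0.0322, 0.0677, -0.0164, 0, -1]]
[ 548.45 -150.58  277.02   99.4 ]
```

>>> send_rows(
  deltas=[
    [[0,0,-0.0002,0.0015,-0.0001,-0.0005,-1],[0,0,-0.0002,0.0065,-0.0001,-0.0005,-1],[0,0,-0.0002,0.0125,-0.0001,-0.0005,-1],[0,0,-0.0002,0.0185,-0.0001,-0.0005,-1],[0,0,-0.0002,0.0229,-0.0001,-0.0005,-1],[0,0,-0.0002,0.0259,-0.0001,-0.0005,-1],[0,0,-0.0002,0.0279,-0.0001,-0.0005,-1],[0,0,-0.0002,0.0299,-0.0001,-0.0005,-1]],
  ],
)

```text
clock: 6.28
position: [595.1, -226.7, 277.1]
tool_rot: [-180.0, 0.0, 112.7]
wrist_force: [-0.1, 0.7, -0.5]
opening: -0.4
gripper_force: 0.0
```

>>> send_rows(
  deltas=[
    [[0,0,0,0.002,0,0,-1],[0,0,0,0.004,0,0,-1],[0,0,0,0.006,0,0,-1],[0,0,0,0.008,0,0,-1],[0,0,0,0.01,0,0,-1],[0,0,0,0.012,0,0,-1],[0,0,0,0.014,0,0,-1],[0,0,0,0.016,0,0,-1]],
  ],
)

```text
clock: 6.95
position: [592.0, -219.4, 277.1]
tool_rot: [-180.0, 0.0, 112.7]
wrist_force: [-0.3, 0.2, 0.5]
opening: 0.2
gripper_force: 0.0
```

>>> send_rows(
  deltas=[
    [[0,0,0,0.002,0,0,-1],[0,0,0.0002,0.004,-0.0001,0,-1],[0,0,0.0012,0.006,-0.0007,0,-1],[0,0,0.0022,0.0081,-0.0013,0,-1],[0,0,0.0031,0.0101,-0.0019,0,-1],[0,0,0.0041,0.0121,-0.0024,0,-1],[0,0,0.005,0.0141,-0.003,0,-1],[0,0,0.006,0.0161,-0.0035,0,-1]],
  ],
)

```text
clock: 7.62
position: [587.3, -212.6, 277.1]
tool_rot: [-180.0, 0.0, 111.6]
wrist_force: [-0.4, -0.1, 0.8]
opening: -0.0
gripper_force: 0.0
```

```bash
python3 - <<'E'
from h import *
print(phis("scene"))
E
```

```text
(7.6667, [('wall_left', 0.8, -20.3, 4), ('wall_right', 0.74, 6.6, 4), ('hood', 0.96, -21.6, -1), ('boom', 0.8, -22.2, -1)])
```

>>> send_rows(
  deltas=[
    [[0,0,0.001,0.002,-0.0006,0,-1],[0,0,0.0019,0.004,-0.0012,0,-1],[0,0,0.0031,0.0064,-0.0019,0,-1],[0,0,0.0045,0.0092,-0.0027,0,-1],[0,0,0.006,0.0124,-0.0036,0,-1],[0,0,0.0077,0.016,-0.0046,0,-1],[0,0,0.0097,0.0201,-0.0057,0,-1],[0,0,0.0118,0.0245,-0.0068,0,-1]],
  ],
)

```text
clock: 8.53
position: [579.5, -202.4, 277.1]
tool_rot: [-180.0, 0.0, 109.5]
wrist_force: [0.2, -0.5, 0.3]
opening: -0.4
gripper_force: 0.0
```

>>> send_rows(
  deltas=[
    [[0,0,0.0023,0.0048,-0.0014,0,-1],[0,0,0.0048,0.01,-0.0029,0,-1],[0,0,0.0075,0.0157,-0.0045,0,-1],[0,0,0.0104,0.0217,-0.0061,0,-1],[0,0,0.0135,0.0282,-0.0078,0,-1],[0,0,0.0168,0.0351,-0.0095,0,-1],[0,0,0.0202,0.0424,-0.0112,0,-1],[0,0,0.0239,0.0501,-0.0129,0,-1]],
  ],
)

```text
clock: 9.2
position: [565.0, -180.8, 277.1]
tool_rot: [-180.0, 0.0, 105.1]
wrist_force: [-0.4, 0.5, -0.2]
opening: 0.2
gripper_force: 0.0
```

>>> send_rows(
  deltas=[
    [[0,0,0.0039,0.008,-0.0023,0,-1],[0,0,0.0079,0.0165,-0.0047,0,-1],[0,0,0.012,0.0249,-0.0069,0,-1],[0,0,0.016,0.0334,-0.009,0,-1],[0,0,0.0201,0.042,-0.011,0,-1],[0,0,0.0241,0.0505,-0.0129,0,-1],[0,0,0.0282,0.0591,-0.0147,0,-1],[0,0,0.0322,0.0677,-0.0164,0,-1]],
  ],
)

```text
clock: 9.87
position: [548.2, -150.2, 277.1]
tool_rot: [-180.0, 0.0, 99.3]
wrist_force: [-0.4, -0.2, -0.9]
opening: -0.0
gripper_force: 0.0
```

```bash
python3 - <<'E'
from h import *
f=snap("scene");t,o=phis("scene",False);print(t,o)
# depart: stop, lift, cross over to the left, front of hopper; end at phi +15, off 135
ph=-22.7+np.degrees(76.6/330)
H=lambda k,off,z: hand(ph+k,off,z)
P=[H(.2,-98,277),H(0,-100,285),H(0,-102,310),H(0,-103,345),H(0,-102,375),H(0,-92,390),H(1,-72,392),H(3,-45,392)]
n=12
Q=[H(3+12*(i+1)/n,-45+185*(i+1)/n,392) for i in range(n)]
L=[hand(ph+15,140,392)]*1+[hand(ph+15+6*i/3,140,392-[0,25,65,95,110,115][i]) for i in range(1,3)]
print(ph, np.round([H(3,-45,0)[:2],Q[-1],np.array(Q[1])-Q[0]],1))
rows(P,3);rows(Q[:8],3);rows(Q[8:],3)
E
```

```text
9.9167 [('wall_left', 0.62, 19.8, -41), ('wall_right', 0.93, -10.8, -7), ('hood', 0.58, -8.0, 2), ('boom', 0.67, -10.0, -6)]Traceback (most recent call last):
  File "<stdin>", line 10, in <module>
    return _wrapfunc(a, 'round', decimals=decimals, out=out)
    return _wrapit(obj, method, *args, **kwds)
    conv = _array_converter(obj)
ValueError: setting an array element with a sequence. The requested array has an inhomogeneous shape after 1 dimensions. The detected shape was (3,) + inhomogeneous part.
```

```bash
python3 - <<'E'
from h import *
ph=-22.7+np.degrees(76.6/330)
H=lambda f,off,z: hand(f,off,z)
P=[H(ph+.2,-98,277),H(ph,-100,285),H(ph,-102,310),H(ph,-103,345),H(ph,-102,375),H(ph,-92,390),H(ph+1,-72,392),H(ph+3,-45,392)]
b=ph+3;n=11
Q=[H(b+(16-b)*k,-45+180*k,392) for k in np.append(np.linspace(0,.96,n)[1:],1)]
L=[H(16,135,z) for z in (380,345,308,285,278,277)]
for S in (P,Q,L):
    for i in range(0,len(S),8): rows(S[i:i+8],3)
print(np.abs(np.diff([q[:2] for q in Q],axis=0)).max())
E
```

```text
[[0, 0, 0.001, 0.002, -0.001, 0, -1], [0, 0, 0, -0.004, -0, -0.016, -1], [0, 0, 0, -0.008, -0, -0.066, -1], [0, 0, 0, -0.01, -0, -0.136, -1], [0, 0, 0, -0.008, -0, -0.196, -1], [0, 0, 0, 0.012, -0, -0.226, -1], [0, 0, 0.006, 0.064, -0.002, -0.23, -1], [0, 0, 0.017, 0.141, -0.004, -0.23, -1]]
[534.96 -81.36 392.02  96.34]
[[0, 0, 0.012, 0.059, -0.001, 0, -1], [0, 0, 0.024, 0.118, 0, 0, -1], [0, 0, 0.036, 0.177, 0.006, 0, -1], [0, 0, 0.047, 0.236, 0.015, 0, -1], [0, 0, 0.059, 0.294, 0.027, 0, -1], [0, 0, 0.071, 0.351, 0.043, 0, -1], [0, 0, 0.083, 0.408, 0.062, 0, -1], [0, 0, 0.095, 0.463, 0.084, 0, -1]]
[551.12 153.37 392.02  79.24]
[[0, 0, 0.012, 0.059, 0.009, 0, -1], [0, 0, 0.024, 0.118, 0.021, 0, -1], [0, 0, 0.029, 0.142, 0.028, 0, -1]]
[578.12 220.51 392.02  74.02]
[[0, 0, 0, 0, -0, 0.024, -1], [0, 0, 0, 0, -0, 0.094, -1], [0, 0, 0, 0, -0, 0.168, -1], [0, 0, 0, 0, -0, 0.214, -1], [0, 0, 0, 0, -0, 0.228, -1], [0, 0, 0, 0, -0, 0.23, -1]]
[578.12 220.51 277.02  74.02]
29.655937548006918
```

>>> send_rows(
  deltas=[
    [[0,0,0.001,0.002,-0.001,0,-1],[0,0,0,-0.004,0,-0.016,-1],[0,0,0,-0.008,0,-0.066,-1],[0,0,0,-0.01,0,-0.136,-1],[0,0,0,-0.008,0,-0.196,-1],[0,0,0,0.012,0,-0.226,-1],[0,0,0.006,0.064,-0.002,-0.23,-1],[0,0,0.017,0.141,-0.004,-0.23,-1]],
  ],
)

```text
clock: 10.78
position: [534.8, -83.2, 392.6]
tool_rot: [179.9, 0.1, 96.1]
wrist_force: [1.9, -0.0, -0.4]
opening: -0.3
gripper_force: 0.0
```

>>> send_rows(
  deltas=[
    [[0,0,0.012,0.059,-0.001,0,-1],[0,0,0.024,0.118,0,0,-1],[0,0,0.036,0.177,0.006,0,-1],[0,0,0.047,0.236,0.015,0,-1],[0,0,0.059,0.294,0.027,0,-1],[0,0,0.071,0.351,0.043,0,-1],[0,0,0.083,0.408,0.062,0,-1],[0,0,0.095,0.463,0.084,0,-1]],
  ],
)

```text
clock: 11.45
position: [551.0, 155.0, 392.3]
tool_rot: [180.0, -0.0, 79.1]
wrist_force: [1.3, 0.0, 0.4]
opening: -0.1
gripper_force: 0.0
```

>>> send_rows(
  deltas=[
    [[0,0,0.012,0.059,0.009,0,-1],[0,0,0.024,0.118,0.021,0,-1],[0,0,0.029,0.142,0.028,0,-1]],
  ],
)

```text
clock: 11.7
position: [578.2, 224.3, 391.1]
tool_rot: [-179.9, -0.0, 74.1]
wrist_force: [-0.1, -0.3, -0.2]
opening: -0.2
gripper_force: 0.0
```

>>> send_rows(
  deltas=[
    [[0,0,0,0,0,0.024,-1],[0,0,0,0,0,0.094,-1],[0,0,0,0,0,0.168,-1],[0,0,0,0,0,0.214,-1],[0,0,0,0,0,0.228,-1],[0,0,0,0,0,0.23,-1]],
  ],
)

```text
clock: 12.2
position: [577.9, 220.4, 276.3]
tool_rot: [-179.9, 0.1, 74.0]
wrist_force: [-0.5, -0.9, 0.1]
opening: -0.2
gripper_force: 0.0
```

```bash
python3 - <<'E'
from h import *
snap("top","d.png");s=monitor.get_state();print(s["clock"],s["position"])
print(phis("top",False));print(phis("scene"))
E
```

```text
12.25 [578.38223282 220.45251043 277.56252433]
(12.25, [('wall_left', 0.85, 9.8, 5), ('wall_right', 0.8, 11.2, -1), ('hood', 0.7, 11.2, 2), ('boom', 0.97, 10.9, 5)])
(12.5, [('wall_left', 0.71, 13.6, 3), ('wall_right', 0.89, 13.1, -1), ('hood', 0.84, 12.7, 4), ('boom', 0.91, 13.4, 1)])
```

View pics/d.png

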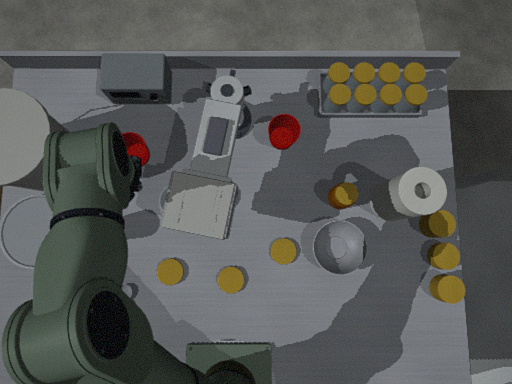

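The picture shows the hand to the left of the hopper with a clear gap. The hood is near (198,205), coasting at 8.75°/s and now at about 15.2°. I'll lead it in the same direction, let it close softly on the fingers, and brake to 28°.

```bash
python3 - <<'E'
from h import *
k=180/np.pi/330
S0=16/k+37
P=[hand(16+37*k*i/6,135-37*i/6,277) for i in range(1,7)]
v=[.8,1.6,2.4,3.2,3.2,3.2,3.2]+[3.2-.32*i for i in range(1,11)]+[0]
P+=[hand((S0+s)*k,98,277) for s in np.cumsum(v)]
print(S0,S0*k,(S0+sum(v))*k,len(P))
for i in range(0,len(P),8): rows(P[i:i+8],4)
E
```

```text
129.1533845053006 22.424072248436506 27.98002662546267 24
[[0, 0, 0.0061, 0.0003, 0.0046, 0, -1], [0, 0, 0.012, 0.0002, 0.0093, 0, -1], [0, 0, 0.018, -0, 0.0137, 0, -1], [0, 0, 0.0239, -0.0003, 0.0179, 0, -1], [0, 0, 0.0299, -0.0006, 0.0219, 0, -1], [0, 0, 0.0358, -0.001, 0.0257, 0, -1], [0, 0, 0.0366, 0.0005, 0.0264, 0, -1], [0, 0, 0.0381, 0.0036, 0.0277, 0, -1]]
[591.94 218.42 277.02  67.17]
[[0, 0, 0.0024, 0.0048, 0.0014, 0, -1], [0, 0, 0.0054, 0.0111, 0.0034, 0, -1], [0, 0, 0.0085, 0.0175, 0.0054, 0, -1], [0, 0, 0.0116, 0.0238, 0.0075, 0, -1], [0, 0, 0.0147, 0.0301, 0.0097, 0, -1], [0, 0, 0.0175, 0.0358, 0.0117, 0, -1], [0, 0, 0.0199, 0.0408, 0.0135, 0, -1], [0, 0, 0.0221, 0.0452, 0.0151, 0, -1]]
[607.66 236.32 277.02  63.19]
[[0, 0, 0.0019, 0.0039, 0.0012, 0, -1], [0, 0, 0.0034, 0.007, 0.0022, 0, -1], [0, 0, 0.0046, 0.0096, 0.003, 0, -1], [0, 0, 0.0056, 0.0115, 0.0036, 0, -1], [0, 0, 0.0062, 0.0128, 0.004, 0, -1], [0, 0, 0.0065, 0.0134, 0.0042, 0, -1], [0, 0, 0.0065, 0.0134, 0.0042, 0, -1], [0, 0, 0.0065, 0.0134, 0.0042, 0, -1]]
[612.56 241.36 277.02  62.02]
```

>>> send_rows(
  deltas=[
    [[0,0,0.0061,0.0003,0.0046,0,-1],[0,0,0.012,0.0002,0.0093,0,-1],[0,0,0.018,0,0.0137,0,-1],[0,0,0.0239,-0.0003,0.0179,0,-1],[0,0,0.0299,-0.0006,0.0219,0,-1],[0,0,0.0358,-0.001,0.0257,0,-1],[0,0,0.0366,0.0005,0.0264,0,-1],[0,0,0.0381,0.0036,0.0277,0,-1]],
  ],
)

```text
clock: 13.37
position: [592.0, 218.3, 277.1]
tool_rot: [180.0, 0.0, 67.1]
wrist_force: [-0.0, 0.3, 0.5]
opening: -0.2
gripper_force: 0.0
```

>>> send_rows(
  deltas=[
    [[0,0,0.0024,0.0048,0.0014,0,-1],[0,0,0.0054,0.0111,0.0034,0,-1],[0,0,0.0085,0.0175,0.0054,0,-1],[0,0,0.0116,0.0238,0.0075,0,-1],[0,0,0.0147,0.0301,0.0097,0,-1],[0,0,0.0175,0.0358,0.0117,0,-1],[0,0,0.0199,0.0408,0.0135,0,-1],[0,0,0.0221,0.0452,0.0151,0,-1]],
  ],
)

```text
clock: 14.03
position: [607.9, 236.7, 277.0]
tool_rot: [180.0, -0.0, 63.2]
wrist_force: [0.9, 1.8, -0.9]
opening: 0.3
gripper_force: 0.8
```

>>> send_rows(
  deltas=[
    [[0,0,0.0019,0.0039,0.0012,0,-1],[0,0,0.0034,0.007,0.0022,0,-1],[0,0,0.0046,0.0096,0.003,0,-1],[0,0,0.0056,0.0115,0.0036,0,-1],[0,0,0.0062,0.0128,0.004,0,-1],[0,0,0.0065,0.0134,0.0042,0,-1],[0,0,0.0065,0.0134,0.0042,0,-1],[0,0,0.0065,0.0134,0.0042,0,-1]],
  ],
)

```text
clock: 14.7
position: [612.5, 241.3, 277.1]
tool_rot: [180.0, 0.0, 62.0]
wrist_force: [-0.2, -0.2, -0.3]
opening: -0.1
gripper_force: 0.0
```

```bash
python3 - <<'E'
from h import *
s=monitor.get_state();print(s["position"],s["wrist_force"])
g=snap("scene");cv2.imwrite('pics/s1.png',g[:,:,::-1]);print(phis("scene",False))
g=snap("scene");cv2.imwrite('pics/s2.png',g[:,:,::-1]);print(phis("scene",False))
f=snap("top");cv2.imwrite('pics/t1.png',f[:,:,::-1]);print(phis("top",False))
E
```

```text
[612.51496342 241.29221624 277.07267274] [-0.17404586 -0.19303855 -0.30464005]
(14.75, [('wall_left', 0.95, 28.9, 0), ('wall_right', 0.83, 28.8, -1), ('hood', 0.76, 28.6, 0), ('boom', 0.56, -34.8, 172)])
(15.0, [('wall_left', 0.88, 28.6, 0), ('wall_right', 0.8, 27.7, 1), ('hood', 0.86, 27.7, -1), ('boom', 0.96, 28.7, 2)])
(15.25, [('wall_left', 0.63, 27.2, 2), ('wall_right', 0.78, 28.1, 3), ('hood', 0.96, 28.1, 5), ('boom', 0.74, 27.9, 8)])
```

```bash
cat >> h.py <<'E'
def rate(f0,f1,dt,cam="scene",phi=28):   # hood shift between two grey frames -> mm/s along the swing
    c=viewer.camera_info(cam);K=np.array(c["K"]);Rm=R.from_euler('xyz',np.array(c["orientation"]),degrees=True).as_matrix();p=np.array(c["position"])
    pr=lambda X:(lambda q:q[:2]/q[2])(K@Rm.T@(np.array(X)-p))
    poly=np.array([pr(hand(phi,o,307,r)[:3]) for r,o in((268,-70),(268,70),(395,70),(395,-70))])
    m=np.zeros(f0.shape,np.uint8);cv2.fillPoly(m,[poly.astype(np.int32)],255);m=cv2.dilate(m,np.ones((9,9)))
    W=np.eye(2,3,dtype=np.float32)
    cc,W=cv2.findTransformECC(f0,f1,W,cv2.MOTION_EUCLIDEAN,(3,200,1e-7),m,3)
    c0=poly.mean(0);d=W@np.r_[c0,1]-c0
    e=pr(hand(phi+1,0,307)[:3])-pr(hand(phi,0,307)[:3])
    return cc,d,float(d@e/(e@e))*5.76/dt, float(np.degrees(np.arctan2(W[1,0],W[0,0])))*5.76/dt
E
python3 - <<'E'
from h import *
g=snap("scene","s3.png");s=monitor.get_state();print(s["clock"])
r=lambda n:cv2.imread('pics/%s.png'%n,0)
for a,b,dt in (("s1","s2",.25),("s1","s3",.75),("s2","s3",.5)): print(rate(r(a),r(b),dt))
for cam in("scene","top"):
  if cam=="top": snap("top")
  for n,z in(("jar_rim",118),("plate_mid",22),("mast_foot",12)):
    for q in models.mark_of(cam,n)[:3]: print(cam,n,round(q["conf"],2),np.round(atz(cam,q["position"],z)))
E
```

```text
15.5
(0.9993192867955274, array([ 0.00323592, -0.07638177]), -0.8161781361278111, -0.5981168174743652)
(0.997975469717335, array([ 0.0063515 , -0.10401402]), -0.3679412285649039, 0.08604950666427612)
(0.9988119993101087, array([-0.01083168, -0.04682455]), -0.27527379501544574, -0.09647571086883544)
scene jar_rim 0.9 [ 790. -163.  118.]
scene jar_rim 0.7 [731. 310. 118.]
scene jar_rim 0.38 [ 467. -301.  118.]
scene mast_foot 0.46 [594.  87.  12.]
top jar_rim 0.84 [726. 300. 118.]
top jar_rim 0.59 [ 573. -474.  118.]
top mast_foot 0.71 [785.  -8.  12.]
```

The hopper is still (drift below 0.4 mm/s) at about 28.1°, against the jar's 28.3°. I'll back the hand off and let it stand.

>>> send_rows(
  deltas=[
    [[0,0,0,0.003,0,0,-1],[0,0,0,0.012,0,0,-1],[0,0,0,0.03,0,0,-1],[0,0,0,0.055,0,0,-1],[0,0,0,0.08,0,0,-1],[0,0,0,0.095,0,0,-1],[0,0,0,0.1,0,0,-1],[0,0,0,0.1,0,0,-1]],
  ],
)

```text
clock: 16.52
position: [636.1, 285.9, 276.5]
tool_rot: [-180.0, 0.0, 62.0]
wrist_force: [0.1, 0.0, -0.6]
opening: 0.1
gripper_force: 0.0
```

```bash
python3 - <<'E'
from h import *
print(monitor.get_state()["position"],monitor.get_state()["wrist_force"]);snap("scene","s4.png");print(phis("scene",False),phis("top"))
E
```

```text
[636.07641373 285.93716341 276.5490493 ] [ 0.1375333   0.04143606 -0.62170128]
(16.5667, [('wall_right', 0.58, 26.9, 0), ('hood', 0.73, 27.5, -4), ('boom', 0.72, 24.9, 88)]) (16.8167, [('wall_left', 0.71, 26.9, -2), ('wall_right', 0.84, 27.0, -4), ('hood', 0.59, 26.3, -1), ('boom', 0.64, 28.7, 11)])
```

>>> send_rows(
  deltas=[
    [[0,0,0,0,0,0,-1],[0,0,0,0,0,0,-1],[0,0,0,0,0,0,-1],[0,0,0,0,0,0,-1],[0,0,0,0,0,0,-1],[0,0,0,0,0,0,-1],[0,0,0,0,0,0,-1],[0,0,0,0,0,0,-1]],
  ],
)

```text
clock: 17.68
position: [636.0, 285.5, 277.0]
tool_rot: [180.0, 0.0, 62.0]
wrist_force: [-0.1, -0.3, -0.3]
opening: -0.2
gripper_force: 0.0
```

>>> send_rows(
  deltas=[
    [[0,0,0,0,0,0,-1],[0,0,0,0,0,0,-1],[0,0,0,0,0,0,-1],[0,0,0,0,0,0,-1],[0,0,0,0,0,0,-1],[0,0,0,0,0,0,-1],[0,0,0,0,0,0,-1],[0,0,0,0,0,0,-1]],
  ],
)

```text
clock: 18.35
position: [636.0, 285.5, 277.0]
tool_rot: [-180.0, 0.0, 62.0]
wrist_force: [-1.3, -0.7, 0.2]
opening: -0.1
gripper_force: 0.0
```

```bash
python3 - <<'E'
from h import *
t=monitor.get_state()["clock"];snap("scene","s5.png");r=lambda n:cv2.imread('pics/%s.png'%n,0)
print(t,rate(r("s4"),r("s5"),1.73),rate(r("s1"),r("s5"),t-14.7)); print(phis("scene",False))
f=snap("top");g=snap("scene")
cv2.imwrite('pics/e.png',np.hstack([cv2.resize(f[120:260,90:260],None,fx=2.2,fy=2.2),cv2.resize(g[150:290,230:400],None,fx=2.2,fy=2.2)])[:,:,::-1])
E
```

```text
18.35 (0.9932114534866637, array([-0.14056502, -0.74015105]), -1.240228498382153, -0.5308962970799793) (0.7763552968695121, array([ 5.33915621, 18.17831026]), 14.943641434701169, 13.278238709332182)
(18.4, [('wall_left', 0.89, 26.6, 1), ('wall_right', 0.86, 26.2, 1), ('hood', 0.79, 27.7, -9), ('boom', 0.85, 26.1, -9)])
```

View pics/e.png

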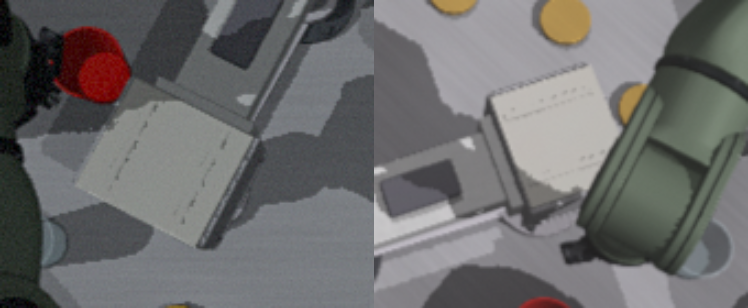

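The crop shows the hood over the plate, with the fingers well clear on the left (top view, (45,60)). It creeps back only 1–2 mm/s (about 0.005 rad/s) and sits about 10 mm off centre. I'll wait until 3 s have clearly passed, then hand in.

>>> send_rows(
  deltas=[
    [[0,0,0,0,0,0,-1],[0,0,0,0,0,0,-1],[0,0,0,0,0,0,-1],[0,0,0,0,0,0,-1],[0,0,0,0,0,0,-1],[0,0,0,0,0,0,-1],[0,0,0,0,0,0,-1],[0,0,0,0,0,0,-1]],
  ],
)

```text
clock: 19.37
position: [636.0, 285.5, 277.0]
tool_rot: [180.0, 0.0, 62.0]
wrist_force: [0.3, -0.4, 0.7]
opening: 0.1
gripper_force: 0.0
```

```bash
python3 - <<'E'
from h import *
snap("scene","s6.png");print(phis("scene",False));r=lambda n:cv2.imread('pics/%s.png'%n,0)
print(rate(r("s5"),r("s6"),1.0,phi=26.5)); print(phis("top"))
E
```

```text
(19.4167, [('wall_left', 0.92, 26.6, 4), ('wall_right', 0.61, 25.4, -4), ('hood', 0.86, 27.2, 3), ('boom', 0.61, 24.8, -5)])
(0.9968126444087846, array([-0.01124641, -0.17210942]), -0.4752438763887473, -0.9543503952026366)
(19.6667, [('wall_left', 0.91, 26.3, 6), ('wall_right', 0.7, 25.5, 4), ('hood', 0.35, -52.5, 189), ('boom', 0.68, 26.2, 8)])
```

```bash
python3 -c "
from workcell import workorder; print(workorder.hand_in())"
```

```text
the job is handed in; nothing more can be done
None
```

I handed the job in at about 20 s with no verdict shown: by my camera estimates the spout is about 13 mm off the jar's centre (limit 27 mm), creeping back at 1–2 mm/s, with the hand off the hopper for over 3 s.

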